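Count the bays by touch, stall the tumbler

TASK

The lamp is dim, so find the third bay of the cup rack by feel: starting from the end of the rack where the iron bull stands, run a fingertip along the back rail so that it clearly flicks over the first, the second and then the third yellow tab, and leave the fourth tab alone. Then gently push the jade-green tumbler over the table with the fingers, without gripping, lifting or tipping it, until it stands upright and wholly inside that third bay. Leave the teacups, the bull, the bell and the magnifying glass where they are.

Things in the scene. Friction and masses are not known exactly. Their poses are not given: they have to be found in the camera images.
- rack: Fixed brown wooden cup rack: 322 mm along its y, 98 along x, 50 high. Origin on the table, mid-width; x from the open front (robot side) to the back, y to the left seen from the robot. Five dividers, 10 mm thick, 50 high, with round front ends, at y 156, 78, 0, -78, -156 mm from x -50 mm to the back rail (x 36 to 48 mm, 50 high). So 4 bays a to d, 68 mm wide, 86 deep, floored by the table
- bay_a (a point): Point on the table at rack x -6, y 117 mm: middle of bay a, farthest to rack +y (left). All bays are open to the robot and above
- bay_b (a point): Middle of bay b, second from the rack's +y end: on the table at rack x -6, y 39 mm
- bay_c (a point): Middle of bay c, third from the rack's +y end: on the table at rack x -6, y -39 mm
- bay_d (a point): Middle of bay d, farthest to rack -y (right): on the table at rack x -6, y -117 mm
- tab_a (a joint): Tilt (rad) of the thin yellow tab on the back rail over bay a; 22 mm along rack x, 4 along y, from 50 to 80 mm above the table. Hinge along rack x, at rack x 42, y 117, z 50 mm. 0 = upright, positive = top leans to rack -y, negative = to +y, up to 1.4 either way; it springs back when let go (0.03 N m per rad: 1 to 2 N at the fingertip)
- tab_b (a joint): Tilt (rad) of the thin yellow tab on the back rail over bay b; 22 mm along rack x, 4 along y, from 50 to 80 mm above the table. Hinge along rack x, at rack x 42, y 39, z 50 mm. 0 = upright, positive = top leans to rack -y, negative = to +y, up to 1.4 either way; it springs back when let go (0.03 N m per rad: 1 to 2 N at the fingertip)
- tab_c (a joint): Tilt (rad) of the thin yellow tab on the back rail over bay c; 22 mm along rack x, 4 along y, from 50 to 80 mm above the table. Hinge along rack x, at rack x 42, y -39, z 50 mm. 0 = upright, positive = top leans to rack -y, negative = to +y, up to 1.4 either way; it springs back when let go (0.03 N m per rad: 1 to 2 N at the fingertip)
- tab_d (a joint): Tilt (rad) of the thin yellow tab on the back rail over bay d; 22 mm along rack x, 4 along y, from 50 to 80 mm above the table. Hinge along rack x, at rack x 42, y -117, z 50 mm. 0 = upright, positive = top leans to rack -y, negative = to +y, up to 1.4 either way; it springs back when let go (0.03 N m per rad: 1 to 2 N at the fingertip)
- tumbler: Jade-green glass tumbler, straight-sided and open at the top, 54 mm across, 70 mm high, 0.15 to 0.3 kg, standing free on the table between the robot and the rack. Origin at the centre of its underside, z up
- bull: Black cast-iron bull figurine, about 120 mm long, 80 mm high, standing just beyond one end of the rack (the end to count from; it may be either end). Origin on the table under the middle of its body, x towards its head
- bell: Brass hand bell with a dark wooden handle, 60 mm across, 91 mm high, standing just beyond the other end of the rack. Origin at the centre of its underside
- magnifier: Magnifying glass with brass rim and dark horn handle, lying flat; rim 94 mm across, whole length 200 mm, 15 mm high. Origin on the table under the lens centre; the handle runs to its -x
- cup_white: White teacup, 56 mm across, 42 mm high, standing in one of the two outer bays (a or d). Origin at the centre of its underside
- cup_blue: Blue teacup, 56 mm across, 42 mm high, standing in the other outer bay. Origin at the centre of its underside
Mind the look-alikes: they are no part of the job. There is more than one size of the tumbler; the one meant has the size given above.

How it is judged (in metres and radians):
On the way, in this order (a step that is already met when the one before it is completed fails the run):
1. the first tab from the bull's end is flicked (tilted more than 0.3 rad) (((y of bull in the frame of rack above 0 m and (value of joint tab_a above 0.3 rad or value of joint tab_a below -0.3 rad)) or (y of bull in the frame of rack below 0 m and (value of joint tab_d above 0.3 rad or value of joint tab_d below -0.3 rad)))), for 0.02 s.
2. then the second tab is flicked (((y of bull in the frame of rack above 0 m and (value of joint tab_b above 0.3 rad or value of joint tab_b below -0.3 rad)) or (y of bull in the frame of rack below 0 m and (value of joint tab_c above 0.3 rad or value of joint tab_c below -0.3 rad)))), for 0.02 s.
3. then the third tab is flicked (((y of bull in the frame of rack above 0 m and (value of joint tab_c above 0.3 rad or value of joint tab_c below -0.3 rad)) or (y of bull in the frame of rack below 0 m and (value of joint tab_b above 0.3 rad or value of joint tab_b below -0.3 rad)))), for 0.02 s.
4. then the tumbler is pushed wholly into the third bay from the bull's end (((y of bull in the frame of rack above 0 m and (y of tumbler in the frame of bay_c between -0.01 and 0.01 m and x of tumbler in the frame of rack between -0.026 and 0.014 m)) or (y of bull in the frame of rack below 0 m and (y of tumbler in the frame of bay_b between -0.01 and 0.01 m and x of tumbler in the frame of rack between -0.026 and 0.014 m))) and angle between tumbler's own z axis and vertical below 0.1 rad and height (world z) of tumbler below 0.005 m and linear speed of tumbler below 0.02 m/s), for 0.2 s.
At the end, for the whole second after the job is handed in: The tumbler stands at rest and upright (within 0.1 rad) on the table in the third bay from the bull's end, within 10 mm of the bay's middle line and not sticking out of the bay's front by more than about 3 mm; all tabs are back upright (within 0.1 rad) and no bystander has moved 20 mm (all of step 4 and not (value of joint tab_a above 0.1 rad or value of joint tab_a below -0.1 rad) and not (value of joint tab_b above 0.1 rad or value of joint tab_b below -0.1 rad) and not (value of joint tab_c above 0.1 rad or value of joint tab_c below -0.1 rad) and not (value of joint tab_d above 0.1 rad or value of joint tab_d below -0.1 rad) and distance of each of bull, bell, magnifier, cup_white, cup_blue from where it was at the start of the episode below 0.02 m); the robot touches nothing.
It fails at once if the fourth tab from the bull's end is flicked (over 0.25 rad) ((y of bull in the frame of rack above 0 m and (value of joint tab_d above 0.25 rad or value of joint tab_d below -0.25 rad)) or (y of bull in the frame of rack below 0 m and (value of joint tab_a above 0.25 rad or value of joint tab_a below -0.25 rad))).
It fails at once if the tumbler is lifted (its underside's centre over 12 mm high) (height (world z) of tumbler above 0.012 m).
It fails at once if the tumbler is tipped (over 0.35 rad) (angle between tumbler's own z axis and vertical above 0.35 rad).
It fails at once if the fingers squeeze or shove the tumbler with more than 25 N (contact force between the fingers and tumbler above 25 N).
It fails at once if the bull, the bell, the magnifying glass or a teacup is moved by 20 mm (distance of any of bull, bell, magnifier, cup_white, cup_blue from where it was at the start of the episode above 0.02 m).
It also fails if it takes over 72 s, if anything falls off the work surface, if the arm or the gripper's body presses on something with over 40 N, if the wrist force passes 120 N, or if a joint passes its speed limit or range.

ROBOT

A 7-joint arm with a two-finger parallel gripper is mounted at the origin on the work surface. World frame = base frame: x ahead of the robot, y to its left, z up, the work surface at z = 0. Lengths are in mm, angles in degrees, forces in N, time in s.
With the tool pointing down it reaches from about 350 to 900 mm from the base axis. Payload 8.1 kg.
Tool frame: the origin (TCP) lies on the centre line of the jaws, within the pads' length; the fingertips stand ctrl.tip_reach ahead of it and the grasp point (between the pads) lies 11 mm behind it (ctrl.tip_reach is the distance from the TCP to the fingertips, in mm); z points along the fingers, y is the line along which they close (so a half turn about z gives the same grasp; the last joint's range is limited). The gripper opens to 85 mm and grips with 20 to 120 N. Pads are 22 mm wide; open, the fingers measure 114 mm over their backs; the gripper's body (76 mm by 85 mm) begins 54 mm behind the grasp point. The pads swing forward as they close: fully open they stand 13 mm farther back than shut.
Start: joints at [-80.077, 24.895, 1.432, 90.138, -0.665, 64.973, -4.303], TCP at [170.225, 601.385, 239.323] pointing down, gripper open.
Joint ranges: [-149.89, 149.89], [-25.12, 119.58], [-72.63, 75.52], [4.76, 147.25], [-75.54, 255.54], [6.69, 114.76], [-157.13, 157.13]. Speed limits (degrees/s): [127.2, 127.2, 172.46, 172.46, 180, 180, 180].

INTERFACE

Orientations are given as [roll, pitch, yaw] about the fixed x, y, z axes, in that order (R = Rz(yaw) Ry(pitch) Rx(roll)).
In Python, from bench import observe, eyes, ctrl gives the robot as it stands. The module is installed in compiled form; this text tells all that it offers.
- The arm moves only by the tool move_arm, never from a script. Its argument "moves" is a list of rows, each an object with "linear": the shift along the world's x, y, z in mm, a list of three; "rotation": the turn, a rotation vector about the world's x, y, z in degrees, a list of three; "hand": the gripper command: -1 is fully open, 1 is shut, values between are in proportion. In form: [{"linear": [dx, dy, dz], "rotation": [wx, wy, wz], "hand": hand}, ...]. A call has 1 to 20 rows; each row shifts and turns the commanded pose from where the row before left it; what a row does not reach is not made up. A row lasts 1/12 s, in which the tool goes at most 41.7 mm and 7.16 degrees, less where a joint would pass 70% of its speed; a pose out of reach is approached as far as the arm can. A call is refused whole if a number of a shift passes 41.7 or a number of a turn 7.16, either way. A call with a gripper value outside its range is refused whole. The fingers move at their own pace and stop on an object; "grip_force" is the grip in N (left out, the last holds). Time passes only in rows, so rows that do not move let the fingers close. It gives the time, the measured TCP pose, the force, the opening and the grip force at its end, in the units of the state.
- observe(): the state, without advancing time (a new reading comes with each control period).
- eyes.snapshot(name): name is "side" or "top" or "wrist"; returns a dict with "img" (384x512x3 uint8, blue, green, red), "z_map" (384x512 float32, mm along the optical axis (not along the pixel's ray), 0 where there is no reading), "K" (3x3 intrinsics, pixels), "position" and "orientation" of the camera in the world; the wrist camera has in their place "hand_eye" (4x4, takes a point from camera to tool coordinates, whose origin is the TCP and whose axes are the flange's). Camera axes: x right, y down, z forward; pixel columns grow to the right and rows downward; lengths in mm; the calibration is good to about 2 mm. The wrist camera is an equidistant fisheye: a pixel r from the principal point sees the ray r / f radians off the axis. A picture is of the moment at which its call begins: read the wrist's pose just before it.
- ctrl.close_job(): hands the job in; it is judged then, once.
The state is a dict: "time_s": time; "qpos": joint angles; "joint_vel": joint speeds; "joint_efforts": joint torques, N m; "tcp_pos": TCP position; "eef_rot": TCP orientation; "force": force on the tool from outside, world axes, zero at the start; "moment": the same for the moment, N m; "width": finger opening in mm; "gripper_force": force on a finger pad.
Only numpy, scipy, OpenCV 4.12 (cv2) and the standard library are available. Lean on these libraries where they do the work, as an engineer would, in place of code of your own. Each camera call takes 0.05 s, during which the arm holds its last target. There are 200 camera calls.

## Working session

There is one attempt and no reset: what is moved stays moved. The work goes in short steps, Python scripts to look and compute and a tool call to move; the robot and the scene stay as the last step left them, time stands still between calls to the robot, and variables do not carry over. Pictures are saved under pics/ and viewed, at most 10 in all, crops included, and the job is handed in when it is done.

Besides the shell and the picture viewer there is one more tool, called as a command line: name --argument value ..., lists and objects as JSON in quotes. move_arm: Moves the arm, as the interface text tells. Its arguments: {"type":"object","properties":{"moves":{"type":"array","items":{"type":"object","properties":{"linear":{"type":"array","items":{"type":"number"}},"rotation":{"type":"array","items":{"type":"number"}},"hand":{"type":"number"}}}},"grip_force":{"type":"number"}},"required":["moves"]}

```bash
mkdir -p pics
cat > h.py <<'E'
import numpy as np, cv2
from bench import observe, eyes, ctrl
from scipy.spatial.transform import Rotation as R
def cloud(s):
    z=s["z_map"];K=s["K"];v,u=np.indices(z.shape)
    P=np.stack([(u-K[0,2])/K[0,0]*z,(v-K[1,2])/K[1,1]*z,z],-1)
    o=np.array(s["orientation"],float)
    M=o if o.shape==(3,3) else R.from_euler('xyz',o,degrees=True).as_matrix()
    W=P@M.T+np.array(s["position"]); W[z==0]=np.nan
    return W
E
python3 - <<'E'
from h import *
o=observe();print({k:np.round(o[k],2) for k in o}, ctrl.tip_reach)
for n in("top","side"):
    s=eyes.snapshot(n);print(n,s["position"],s["orientation"],s["K"].tolist())
    np.savez(n,W=cloud(s),img=s["img"])
    im=cv2.convertScaleAbs(s["img"],alpha=1.6,beta=15)
    cv2.imwrite(f"pics/{n}.png",cv2.resize(im,(768,576),interpolation=2))
    print(np.nanmedian(cloud(s)[...,2]))
E
```

```text
{'time_s': np.float64(0.0), 'qpos': array([-80.07,  24.94,   1.43,  90.19,  -0.66,  64.97,  -4.3 ]), 'joint_vel': array([-0.14, -0.03,  0.06,  0.07,  0.08,  0.01,  0.03]), 'joint_efforts': array([-0.000e+00, -6.705e+01,  1.020e+00, -3.162e+01,  2.000e-02,
        1.000e-02,  0.000e+00]), 'tcp_pos': array([170.13, 600.85, 238.49]), 'eef_rot': array([-1.7990e+02,  1.0000e-02,  1.6419e+02]), 'force': array([-0.93, -0.14,  0.16]), 'moment': array([ 0.02, -0.02, -0.03]), 'gripper_force': np.float64(0.0), 'width': np.float64(85.33)} 8.0
top [414.31357351  63.03820848 900.42966107] [-171.96822678    1.32156772  -90.69646551] [[360.0600115570533, 0.0, 250.49176071872867], [0.0, 360.0600115570533, 192.58148416172776], [0.0, 0.0, 1.0]]
0.8008725732337325
side [ 123.76766192 -440.93102257  562.97531127] [-1.28356335e+02  1.68219037e-02 -3.84699835e+01] [[359.5587352661965, 0.0, 253.91019928401838], [0.0, 359.5587352661965, 190.58289805660954], [0.0, 0.0, 1.0]]
-0.6647314217647136
```

View pics/top.png

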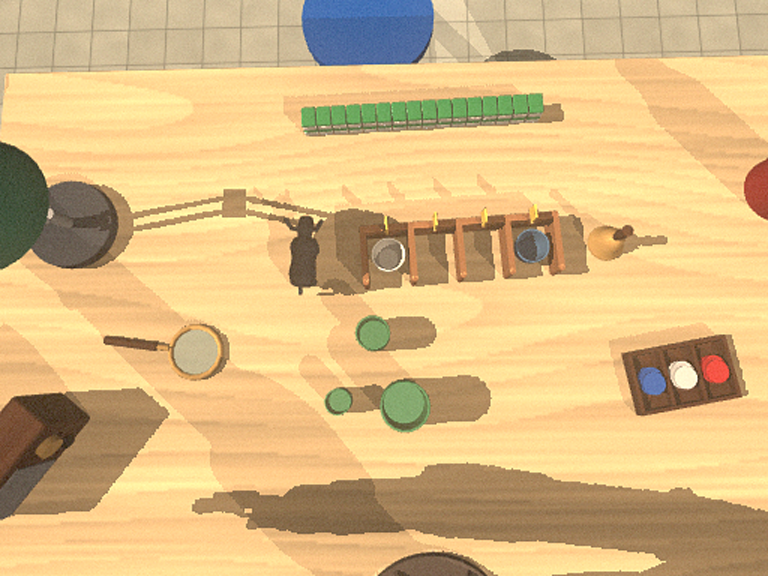

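View pics/side.png

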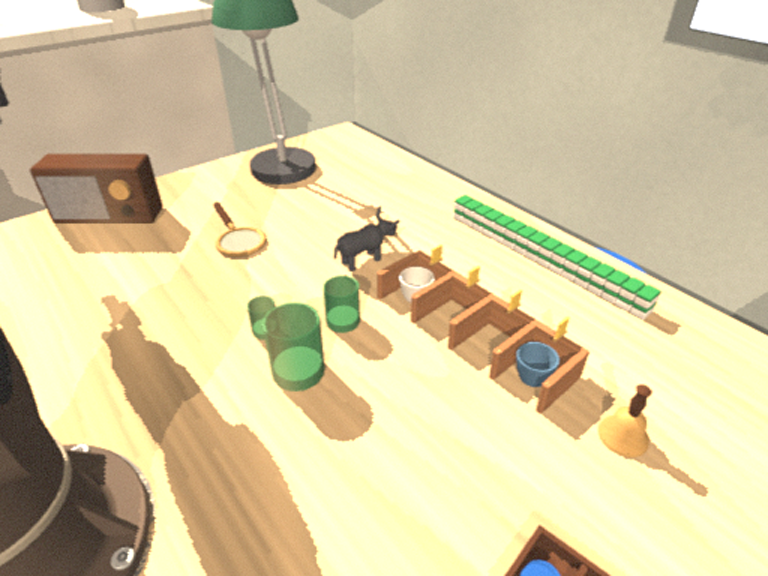

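The top view shows the bull at (304,255) at the left, +y end, so I count a, b, c and the target is bay c at about (483,258). The bell is at (605,240). The green candidates are at (373,333) medium, (339,401) small and (405,405) large. The choice is the medium one, and I'll check its size next.

Run:
```python
from h import *
for n in("top","side"):
    d=np.load(n+".npz");W=d["W"];im=d["img"];hsv=cv2.cvtColor(im,cv2.COLOR_BGR2HSV)
    Z=W[...,2]
    inr=(W[...,0]>250)&(W[...,0]<700)&(abs(W[...,1])<330)
    # greens
    m=((hsv[...,0]>45)&(hsv[...,0]<85)&(hsv[...,1]>60)&inr).astype(np.uint8)
    k,l,st,c=cv2.connectedComponentsWithStats(m)
    for i in range(1,k):
        if st[i,4]>60:
            P=W[l==i];zt=np.nanpercentile(P[:,2],97);T=P[P[:,2]>zt-6]
            print(n,"green",c[i].round(),st[i,4],"ztop",zt.round(1),"x",np.nanpercentile(T[:,0],[1,99]).round(1),"y",np.nanpercentile(T[:,1],[1,99]).round(1),"all x",np.nanpercentile(P[:,0],[1,99]).round(),"y",np.nanpercentile(P[:,1],[1,99]).round())
    m=((hsv[...,0]>20)&(hsv[...,0]<33)&(hsv[...,1]>150)&inr&(Z>53)).astype(np.uint8)
    k,l,st,c=cv2.connectedComponentsWithStats(m,connectivity=8)
    for i in range(1,k):
        if st[i,4]>5:
            P=W[l==i];print(n,"yellow",c[i].round(),st[i,4],np.nanmean(P,0).round(1),np.nanmin(P,0).round(1),np.nanmax(P,0).round(1))
    # rack tops 
    m=(Z>45)&(Z<54)&inr&(hsv[...,0]<18)&(hsv[...,1]>80)&(W[...,0]>430)&(W[...,1]<100)
    P=W[m];print(n,"rack",len(P),np.median(P[:,2]),cv2.minAreaRect(P[:,:2].astype(np.float32)))
    np.save(n+"_rack.npy",P)
d=np.load("top.npz");im=d["img"][120:300,190:400]
cv2.imwrite("pics/crop.png",cv2.resize(cv2.convertScaleAbs(im,alpha=1.6,beta=15),(700,600),interpolation=2))
```

```text
top green [249. 223.] 273 ztop 71.4 x [440.3 480.9] y [ 62.  107.5] all x [440. 486.] y [ 64. 109.]
top green [269. 268.] 640 ztop 98.0 x [326.7 388.9] y [ 4.8 74.7] all x [325. 389.] y [ 7. 75.]
top green [227. 266.] 129 ztop 54.7 x [346.2 379.4] y [123.6 144. ] all x [344. 379.] y [124. 158.]
top yellow [357. 140.] 14 [ 651.1 -168.9   80. ] [ 639.7 -170.4   75.5] [ 659.5 -167.2   84.5]
top yellow [323. 143.] 11 [645.4 -91.   80.7] [638.7 -92.5  75.7] [654.3 -89.9  82.7]
top yellow [290. 146.] 11 [639.  -13.1  80.5] [630.2 -15.2  76.6] [649.1 -11.3  83. ]
top yellow [257. 147.] 12 [637.2  64.6  79.1] [625.8  63.9  55.9] [645.6  66.5  84.2]
top rack 1327 50.614841722007895 ((606.9951782226562, -104.96836853027344), (105.41734313964844, 414.9366760253906), 3.5312423706054688)
side green [228. 202.] 722 ztop 68.9 x [437.7 488.9] y [ 59.4 111. ] all x [438. 489.] y [ 59. 111.]
side green [201. 231.] 1217 ztop 95.8 x [333.8 390.3] y [ 1.9 70.9] all x [324. 388.] y [ 2. 71.]
side green [173. 217.] 80 ztop 96.4 x [318.3 332.1] y [41.1 65.6] all x [319. 350.] y [ 42. 137.]
side rack 1363 49.171148144016115 ((606.0818481445312, -106.28240966796875), (106.70316314697266, 416.8991394042969), 3.582254409790039)
```

View pics/crop.png

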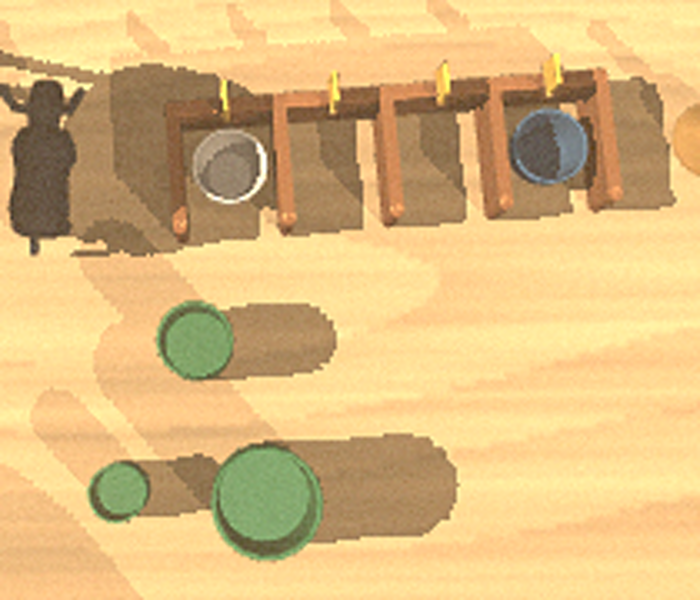

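The crop shows the medium tumbler at (195,340). It measures 70 mm high and about 52 mm across, so it is the one meant. The others are 98 and 55 mm high. Next I fit the rack pose and the tumbler centre in both views.

```bash
cat > fit.py <<'E'
from h import *
from scipy.optimize import minimize, least_squares
def rackdist(p,P):
    c,s=np.cos(p[2]),np.sin(p[2]); d=P[:,:2]-p[:2]
    x=c*d[:,0]+s*d[:,1]; y=-s*d[:,0]+c*d[:,1]
    def box(x0,x1,y0,y1):
        return np.hypot(np.maximum(np.maximum(x0-x,x-x1),0),np.maximum(np.maximum(y0-y,y-y1),0))
    return np.min([box(36,48,-161,161)]+[box(-50,48,q-5,q+5) for q in(156,78,0,-78,-156)],0)
def fitrack(P):
    f=lambda p:np.minimum(rackdist(p,P),6).mean()*1.0
    # coarse-to-fine; symmetric penalty via template edges: use truncated L2 to medial axis
    def box2(p):
        c,s=np.cos(p[2]),np.sin(p[2]); d=P[:,:2]-p[:2]
        x=c*d[:,0]+s*d[:,1]; y=-s*d[:,0]+c*d[:,1]
        L=[np.hypot(x-42,np.maximum(abs(y)-161,0))]+[np.hypot(y-q,np.maximum(np.maximum(-50-x,x-48),0)) for q in(156,78,0,-78,-156)]
        return np.minimum(np.min(L,0)**2,120).mean()
    best=min((minimize(box2,[x,y,np.radians(3.4)],method="Nelder-Mead",options=dict(initial_simplex=[[x,y,.06],[x+5,y,.06],[x,y+5,.06],[x,y,.09]])) for x in(590,600,610) for y in(-65,-55,-45)),key=lambda r:r.fun)
    return best.x,best.fun,f(best.x)
def circ(P,r=27):
    P=P[np.isfinite(P[:,0])]
    return least_squares(lambda c:np.hypot(P[:,0]-c[0],P[:,1]-c[1])-r,P[:,:2].mean(0),loss="soft_l1").x
E
python3 - <<'E'
from fit import *
for n in("top","side"):
    P=np.load(n+"_rack.npy");P=P[P[:,1]>-240]
    p,a,b=fitrack(P);print(n,p[:2].round(1),np.degrees(p[2]).round(2),a.round(2),b.round(2))
    d=np.load(n+".npz");W=d["W"]
    m=(abs(W[...,0]-463)<45)&(abs(W[...,1]-85)<45)&(W[...,2]>12)
    Q=W[m];print("tumbler",circ(Q),len(Q),np.percentile(Q[:,2],[50,98]))
    T=Q[Q[:,2]>62];print(" rim",cv2.minEnclosingCircle(T[:,:2].astype(np.float32)))
    for nm,(x,y) in dict(bull=(590,190),bell=(600,-280)).items():
        m=(abs(W[...,0]-x)<80)&(abs(W[...,1]-y)<70)&(W[...,2]>15)
        if nm=="bull": m&=W[...,1]>125
        else: m&=W[...,1]<-225
        Q=W[m];print(nm,np.percentile(Q,[1,99],axis=0).round())
E
```

```text
top [600.2 -55.2] 3.42 11.87 0.06
tumbler [463.12177462  84.55435374] 363 [14.98507312 72.77499798]
 rim ((464.9884033203125, 87.34513854980469), 26.723464965820312)
bull [[535. 168.  34.]
 [652. 220.  80.]]
bell [[ 593. -318.   16.]
 [ 635. -282.   92.]]
side [598.6 -57.7] 3.44 13.92 0.2
tumbler [464.63451813  86.21751357] 734 [48.53785601 69.54813641]
 rim ((464.6094055175781, 85.42059326171875), 27.633495330810547)
bull [[532. 167.  17.]
 [648. 217.  77.]]
bell [[ 593. -327.   15.]
 [ 623. -288.   89.]]
```

Both views agree to about 2 mm:
- **Rack:** (599.5, -56.5), yaw 3.4°.
- **Bull:** at y about 193, the +y end, so the third bay is c at about (596, -96).
- **Tumbler:** (464.5, 86), 70 mm high.

First move: close the fingers and go above the bull's end of the rack.

move_arm --moves '[{"linear":[10,-10,0],"rotation":[0,0,-3.5],"hand":1},{"linear":[24,-25,0],"rotation":[0,0,-3.5],"hand":1},{"linear":[24,-25,0],"rotation":[0,0,-3.5],"hand":1},{"linear":[24,-25,0],"rotation":[0,0,-3.5],"hand":1},{"linear":[24,-25,0],"rotation":[0,0,-3.5],"hand":1},{"linear":[24,-25,0],"rotation":[0,0,-3.5],"hand":1},{"linear":[24,-25,0],"rotation":[0,0,-3.5],"hand":1},{"linear":[24,-25,0],"rotation":[0,0,-3.5],"hand":1},{"linear":[24,-25,0],"rotation":[0,0,-3.5],"hand":1},{"linear":[24,-25,0],"rotation":[0,0,-3.5],"hand":1},{"linear":[24,-25,0],"rotation":[0,0,-3.5],"hand":1},{"linear":[24,-25,0],"rotation":[0,0,-3.5],"hand":1},{"linear":[24,-25,-8],"rotation":[0,0,-3.5],"hand":1},{"linear":[24,-25,-8],"rotation":[0,0,-3.5],"hand":1},{"linear":[24,-25,-8],"rotation":[0,0,-3.5],"hand":1},{"linear":[24,-25,-8],"rotation":[0,0,-3.5],"hand":1},{"linear":[24,-25,-8],"rotation":[0,0,-3.5],"hand":1},{"linear":[24,-25,-8],"rotation":[0,0,-3.5],"hand":1},{"linear":[24,-25,-8],"rotation":[0,0,-3.5],"hand":1},{"linear":[20,-25,-8],"rotation":[0,0,-3.5],"hand":1}]'

```text
time_s: 1.77
tcp_pos: [633.4, 115.0, 174.5]
eef_rot: [-180.0, 0.0, 94.0]
force: [1.0, 0.6, 0.4]
width: -0.1
gripper_force: 0.0
```

```bash
python3 -c "
from h import *
o=observe();print(o['time_s'],o['tcp_pos'],o['eef_rot'],o['width'],o['force'],o['qpos'].round(),ctrl.tip_reach)"
```

```text
1.7667 [633.37709129 114.97481743 174.51664924] [-1.79989077e+02  1.46130604e-02  9.40270639e+01] -0.0624844120473578 [1.03658628 0.60163575 0.42356559] [-32.  31.  26.  93. -15.  59.   3.] 8.0
```

Run:
```python
from h import *
o=observe();t=o['tcp_pos']
for n in("side","top"):
    s=eyes.snapshot(n);W=cloud(s)
    m=(abs(W[...,0]-t[0])<40)&(abs(W[...,1]-t[1])<40)&(W[...,2]>110)&(W[...,2]<240)
    Q=W[m];print(n,len(Q),Q.min(0) if len(Q) else 0,t)
    for z in(165,172,180,190,200,215,230):
        q=Q[abs(Q[:,2]-z)<4]
        if len(q):print(z,len(q),q.min(0).round(),q.max(0).round())
```

```text
side 508 [593.94939631  95.34503726 165.97674786] [633.37709129 114.97481743 174.51664924]
165 6 [626. 105. 166.] [628. 120. 169.]
172 25 [621. 103. 168.] [641. 120. 176.]
180 43 [618. 102. 176.] [647. 120. 184.]
190 40 [618. 102. 186.] [647. 122. 194.]
200 35 [618. 103. 196.] [643. 122. 204.]
215 86 [598.  99. 211.] [668. 125. 219.]
230 78 [594.  96. 226.] [673. 129. 234.]
top 0 0 [633.37709129 114.97481743 174.51664924]
```

move_arm --moves '[{"linear":[-1,-4,-20],"hand":1},{"linear":[0,-4,-20],"hand":1},{"linear":[0,-4,-20],"hand":1},{"linear":[0,0,-20],"hand":1},{"linear":[0,0,-15],"hand":1},{"linear":[0,0,-5],"hand":1},{"linear":[0,0,0],"hand":1},{"linear":[0.6,-10,0],"hand":1},{"linear":[0.6,-10,0],"hand":1},{"linear":[0.6,-10,0],"hand":1},{"linear":[0.6,-10,0],"hand":1},{"linear":[0.6,-10,0],"hand":1},{"linear":[0.6,-10,0],"hand":1},{"linear":[0.6,-10,0],"hand":1},{"linear":[0.6,-10,0],"hand":1},{"linear":[0.6,-10,0],"hand":1},{"linear":[0.6,-10,0],"hand":1},{"linear":[0.6,-10,0],"hand":1},{"linear":[0,0,0],"hand":1}]'

```text
$.moves[0]: bad value
```

move_arm --moves '[{"linear":[-1,-4,-20],"rotation":[0,0,0],"hand":1},{"linear":[0,-4,-20],"rotation":[0,0,0],"hand":1},{"linear":[0,-4,-20],"rotation":[0,0,0],"hand":1},{"linear":[0,0,-20],"rotation":[0,0,0],"hand":1},{"linear":[0,0,-15],"rotation":[0,0,0],"hand":1},{"linear":[0,0,-5],"rotation":[0,0,0],"hand":1},{"linear":[0,0,0],"rotation":[0,0,0],"hand":1},{"linear":[0.6,-10,0],"rotation":[0,0,0],"hand":1},{"linear":[0.6,-10,0],"rotation":[0,0,0],"hand":1},{"linear":[0.6,-10,0],"rotation":[0,0,0],"hand":1},{"linear":[0.6,-10,0],"rotation":[0,0,0],"hand":1},{"linear":[0.6,-10,0],"rotation":[0,0,0],"hand":1},{"linear":[0.6,-10,0],"rotation":[0,0,0],"hand":1}]'

```text
time_s: 2.95
tcp_pos: [635.1, 43.0, 75.9]
eef_rot: [180.0, -0.0, 94.2]
force: [0.6, 0.7, 1.1]
width: 0.1
gripper_force: 0.4
```

Run:
```python
from h import *
o=observe();print(o['tcp_pos'],o['force'])
s=eyes.snapshot("side")
cv2.imwrite("pics/sweep.png",cv2.resize(cv2.convertScaleAbs(s["img"][110:290,210:450],alpha=1.6,beta=15),(800,600),interpolation=2))
```

```text
[635.13177467  43.03346389  75.86310599] [0.60560602 0.68417796 1.06434485]
```

View pics/sweep.png

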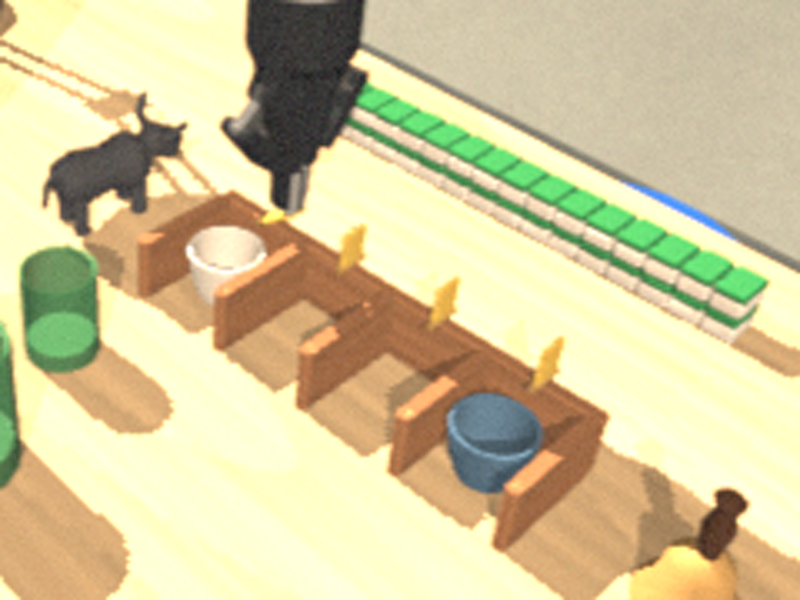

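The crop shows tab a bent well over under the fingertip at (275,215), with the other three tabs upright. I continue over b and c, then lift.

move_arm --moves '[{"linear":[0.6,-10,0],"rotation":[0,0,0],"hand":1},{"linear":[0.6,-10,0],"rotation":[0,0,0],"hand":1},{"linear":[0.6,-10,0],"rotation":[0,0,0],"hand":1},{"linear":[0.6,-10,0],"rotation":[0,0,0],"hand":1},{"linear":[0.6,-10,0],"rotation":[0,0,0],"hand":1},{"linear":[0.6,-10,0],"rotation":[0,0,0],"hand":1},{"linear":[0.6,-10,0],"rotation":[0,0,0],"hand":1},{"linear":[0.6,-10,0],"rotation":[0,0,0],"hand":1},{"linear":[0.6,-10,0],"rotation":[0,0,0],"hand":1},{"linear":[0.6,-10,0],"rotation":[0,0,0],"hand":1},{"linear":[0.6,-10,0],"rotation":[0,0,0],"hand":1},{"linear":[0.6,-10,0],"rotation":[0,0,0],"hand":1},{"linear":[0.6,-10,0],"rotation":[0,0,0],"hand":1},{"linear":[0.6,-10,0],"rotation":[0,0,0],"hand":1},{"linear":[0.6,-10,0],"rotation":[0,0,0],"hand":1},{"linear":[0.6,-8,0],"rotation":[0,0,0],"hand":1}]'

```text
time_s: 4.33
tcp_pos: [644.5, -115.0, 75.4]
eef_rot: [180.0, 0.0, 94.2]
force: [-0.5, 0.7, 0.7]
width: 0.0
gripper_force: 0.4
```

Run:
```python
from h import *
o=observe();print(o['tcp_pos'],o['force'])
s=eyes.snapshot("side")
cv2.imwrite("pics/sweep2.png",cv2.resize(cv2.convertScaleAbs(s["img"][110:290,210:450],alpha=1.6,beta=15),(800,600),interpolation=2))
```

```text
[ 644.48876522 -114.95900912   75.39727006] [-0.48120797  0.72643379  0.7132648 ]
```

View pics/sweep2.png

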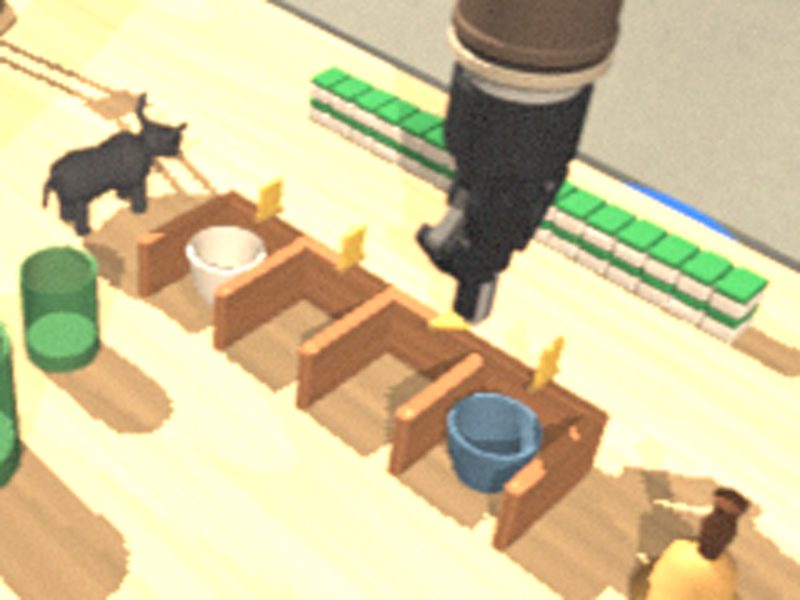

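Tab c is bent over at (450,322), a and b are upright again, and d is untouched. Lift off and go to the +y side of the tumbler, with the fingers part open as a cradle.

move_arm --moves '[{"linear":[0,0,15],"rotation":[0,0,0],"hand":1},{"linear":[0,0,25],"rotation":[0,0,0],"hand":1},{"linear":[0,0,25],"rotation":[0,0,0],"hand":1},{"linear":[0,0,25],"rotation":[0,0,0],"hand":0.43},{"linear":[-15,20,10],"rotation":[0,0,-1],"hand":0.43},{"linear":[-15,21,0],"rotation":[0,0,-1],"hand":0.43},{"linear":[-15,21,0],"rotation":[0,0,-1],"hand":0.43},{"linear":[-15,21,0],"rotation":[0,0,-1],"hand":0.43},{"linear":[-15,21,0],"rotation":[0,0,0],"hand":0.43},{"linear":[-15,21,0],"rotation":[0,0,0],"hand":0.43},{"linear":[-15,21,0],"rotation":[0,0,0],"hand":0.43},{"linear":[-15,21,0],"rotation":[0,0,0],"hand":0.43},{"linear":[-15,21,0],"rotation":[0,0,0],"hand":0.43},{"linear":[-15,21,0],"rotation":[0,0,0],"hand":0.43},{"linear":[-15,21,0],"rotation":[0,0,0],"hand":0.43},{"linear":[-15,21,0],"rotation":[0,0,0],"hand":0.43},{"linear":[0,0,0],"rotation":[0,0,0],"hand":0.43},{"linear":[0,0,0],"rotation":[0,0,0],"hand":0.43}]'

```text
time_s: 5.88
tcp_pos: [463.8, 138.6, 175.5]
eef_rot: [180.0, -0.0, 90.4]
force: [-0.1, -0.7, 0.5]
width: 24.0
gripper_force: 0.0
```

Run:
```python
from h import *
from fit import *
o=observe();t=o['tcp_pos'];print(t,o['eef_rot'],o['width'])
s=eyes.snapshot("side");W=cloud(s)
m=(abs(W[...,0]-t[0])<70)&(abs(W[...,1]-t[1])<40)&(W[...,2]>130)&(W[...,2]<260)
Q=W[m];print(len(Q),Q.min(0))
for z in range(160,250,8):
    q=Q[abs(Q[:,2]-z)<4]
    if len(q):print(z,len(q),q.min(0).round(),q.max(0).round())
for h,x,y in(("y",0,0),):
    hsv=cv2.cvtColor(s["img"],cv2.COLOR_BGR2HSV)
    m=(hsv[...,0]>20)&(hsv[...,0]<35)&(hsv[...,1]>120)&(W[...,2]>56)&(W[...,2]<95)&(W[...,0]>610)&(W[...,1]>-200)&(W[...,1]<100)
    k,l,st,c=cv2.connectedComponentsWithStats(m.astype(np.uint8),connectivity=8)
    for i in range(1,k):
        if st[i,4]>4:print("tab",W[l==i].mean(0).round(1),np.ptp(W[l==i],axis=0).round())
```

```text
[463.8333909  138.62276312 175.45477475] [ 1.79996379e+02 -2.72508492e-02  9.03779921e+01] 23.952115199497527
1306 [398.35974984 118.5079795  166.90032955]
168 19 [444. 127. 167.] [481. 146. 172.]
176 58 [438. 126. 172.] [489. 148. 180.]
184 64 [437. 126. 180.] [489. 151. 188.]
192 69 [437. 126. 188.] [487. 150. 196.]
200 67 [437. 125. 196.] [488. 149. 204.]
208 59 [435. 126. 204.] [496. 149. 212.]
216 138 [419. 124. 212.] [506. 151. 220.]
224 155 [415. 125. 220.] [512. 153. 228.]
232 138 [410. 121. 228.] [515. 156. 236.]
240 174 [406. 120. 236.] [520. 155. 244.]
248 167 [402. 120. 244.] [524. 151. 252.]
tab [644.3 -92.9  79.9] [17.  1.  2.]
tab [ 649.9 -170.8   79.8] [17.  3.  3.]
```

move_arm --moves '[{"linear":[0.7,0,-25],"rotation":[0,0,0],"hand":0.43},{"linear":[0,0,-25],"rotation":[0,0,0],"hand":0.43},{"linear":[0,0,-25],"rotation":[0,0,0],"hand":0.43},{"linear":[0,0,-25],"rotation":[0,0,0],"hand":0.43},{"linear":[0,0,-25],"rotation":[0,0,0],"hand":0.43},{"linear":[0,0,-15],"rotation":[0,0,0],"hand":0.43},{"linear":[0,0,-5],"rotation":[0,0,0],"hand":0.43},{"linear":[0,-4,0],"rotation":[0,0,0],"hand":0.43},{"linear":[0,-4,0],"rotation":[0,0,0],"hand":0.43},{"linear":[0,-3,0],"rotation":[0,0,0],"hand":0.43},{"linear":[0,-3,0],"rotation":[0,0,0],"hand":0.43},{"linear":[0,-3,0],"rotation":[0,0,0],"hand":0.43},{"linear":[0,-3,0],"rotation":[0,0,0],"hand":0.43},{"linear":[0,-3,0],"rotation":[0,0,0],"hand":0.43},{"linear":[0,-4,0],"rotation":[0,0,0],"hand":0.43},{"linear":[0,-4,0],"rotation":[0,0,0],"hand":0.43},{"linear":[0,-4,0],"rotation":[0,0,0],"hand":0.43},{"linear":[0,-4,0],"rotation":[0,0,0],"hand":0.43}]'

```text
time_s: 7.43
tcp_pos: [465.1, 98.0, 30.3]
eef_rot: [-180.0, 0.0, 90.2]
force: [-0.2, 1.6, 1.1]
width: 24.5
gripper_force: 0.3
```

```bash
cat > tum.py <<'E'
from fit import *
def tum(lo=(420,-160),hi=(640,115)):
    o=observe();t=o['tcp_pos'];print(t.round(1),o['eef_rot'].round(1),o['width'],o['force'].round(1))
    out=[]
    for n in("side","top"):
        s=eyes.snapshot(n);W=cloud(s);hsv=cv2.cvtColor(s["img"],cv2.COLOR_BGR2HSV)
        m=(hsv[...,0]>40)&(hsv[...,0]<88)&(hsv[...,1]>60)&(W[...,0]>lo[0])&(W[...,0]<hi[0])&(W[...,1]>lo[1])&(W[...,1]<hi[1])&(W[...,2]>12)&(W[...,2]<85)
        Q=W[m]
        if len(Q)<30: print(n,"few",len(Q));continue
        print(n,len(Q),"c",circ(Q).round(1),"ztop",np.percentile(Q[:,2],98).round(1))
        for b in((14,35),(50,75)):
            q=Q[(Q[:,2]>b[0])&(Q[:,2]<b[1])]
            if len(q)>20:print("   z",b,len(q),circ(q).round(1))
    return s
E
python3 -c "
from tum import *
tum()"
```

```text
[465.1  98.   30.3] [-180.     0.    90.2] 24.450220615119324 [-0.2  1.6  1.1]
side 745 c [463.6  62.8] ztop 69.8
   z (14, 35) 168 [464.   63.4]
   z (50, 75) 363 [463.4  62.5]
top few 0
```

move_arm --moves '[{"linear":[0,-5,0],"rotation":[0,0,0],"hand":0.43},{"linear":[0,-6,0],"rotation":[0,0,0],"hand":0.43},{"linear":[0,-6,0],"rotation":[0,0,0],"hand":0.43},{"linear":[0,-6,0],"rotation":[0,0,0],"hand":0.43},{"linear":[0,-6,0],"rotation":[0,0,0],"hand":0.43},{"linear":[0,-6,0],"rotation":[0,0,0],"hand":0.43},{"linear":[0,-6,0],"rotation":[0,0,0],"hand":0.43},{"linear":[0,-6,0],"rotation":[0,0,0],"hand":0.43},{"linear":[0,-6,0],"rotation":[0,0,0],"hand":0.43},{"linear":[0,-6,0],"rotation":[0,0,0],"hand":0.43},{"linear":[0,-6,0],"rotation":[0,0,0],"hand":0.43},{"linear":[0,-6,0],"rotation":[0,0,0],"hand":0.43},{"linear":[0,-6,0],"rotation":[0,0,0],"hand":0.43},{"linear":[0,-6,0],"rotation":[0,0,0],"hand":0.43},{"linear":[0,-6,0],"rotation":[0,0,0],"hand":0.43},{"linear":[0,-6,0],"rotation":[0,0,0],"hand":0.43},{"linear":[0,-6,0],"rotation":[0,0,0],"hand":0.43},{"linear":[0,-6,0],"rotation":[0,0,0],"hand":0.43},{"linear":[0,-5,0],"rotation":[0,0,0],"hand":0.43},{"linear":[0,-5,0],"rotation":[0,0,0],"hand":0.43}]'

```text
time_s: 9.2
tcp_pos: [465.1, -19.1, 30.3]
eef_rot: [-180.0, -0.0, 90.2]
force: [0.5, 1.0, 0.2]
width: 24.4
gripper_force: 0.2
```

```bash
python3 -c "
from tum import *
tum()"
```

```text
[465.1 -19.1  30.3] [-180.    -0.    90.2] 24.351084051056944 [0.5 1.  0.2]
side 888 c [463.5 -54.5] ztop 70.0
   z (14, 35) 229 [463.7 -54. ]
   z (50, 75) 417 [463.3 -54.8]
top few 0
```

move_arm --moves '[{"linear":[0,-6,0],"rotation":[0,0,0],"hand":0.43},{"linear":[0,-6,0],"rotation":[0,0,0],"hand":0.43},{"linear":[0,-6,0],"rotation":[0,0,0],"hand":0.43},{"linear":[0,-6,0],"rotation":[0,0,0],"hand":0.43},{"linear":[0,-6,0],"rotation":[0,0,0],"hand":0.43},{"linear":[0,-6,0],"rotation":[0,0,0],"hand":0.43},{"linear":[0,-5,0],"rotation":[0,0,0],"hand":0.43},{"linear":[0,-4,0],"rotation":[0,0,0],"hand":0.43},{"linear":[0,-3,0],"rotation":[0,0,0],"hand":0.43},{"linear":[0,-1,0],"rotation":[0,0,0],"hand":0.43},{"linear":[0,0,0],"rotation":[0,0,0],"hand":0.43},{"linear":[0,4,0],"rotation":[0,0,0],"hand":0.43},{"linear":[0,12,0],"rotation":[0,0,0],"hand":0.43},{"linear":[0,15,0],"rotation":[0,0,0],"hand":0.43},{"linear":[0,0,25],"rotation":[0,0,0],"hand":0.43},{"linear":[0,0,25],"rotation":[0,0,0],"hand":0.43},{"linear":[0,0,25],"rotation":[0,0,0],"hand":0.43},{"linear":[0,0,25],"rotation":[0,0,0],"hand":0.43},{"linear":[0,0,20],"rotation":[0,0,0],"hand":0.43}]'

```text
time_s: 10.88
tcp_pos: [465.3, -36.0, 152.0]
eef_rot: [179.9, -0.0, 90.2]
force: [0.9, 1.4, -0.3]
width: 24.4
gripper_force: 0.0
```

move_arm --moves '[{"linear":[-6,-5,0],"rotation":[0,0,-6.7],"hand":0.43},{"linear":[-6,-5,0],"rotation":[0,0,-6.7],"hand":0.43},{"linear":[-6,-5,0],"rotation":[0,0,-6.7],"hand":0.43},{"linear":[-6,-5,0],"rotation":[0,0,-6.7],"hand":0.43},{"linear":[-6,-5,0],"rotation":[0,0,-6.7],"hand":0.43},{"linear":[-6,-5,0],"rotation":[0,0,-6.7],"hand":0.43},{"linear":[-6,-5,0],"rotation":[0,0,-6.7],"hand":0.43},{"linear":[-6,-5,0],"rotation":[0,0,-6.7],"hand":0.43},{"linear":[0,-5,0],"rotation":[0,0,-6.7],"hand":0.43},{"linear":[0,-5,0],"rotation":[0,0,-6.7],"hand":0.43},{"linear":[0,-5,0],"rotation":[0,0,-6.7],"hand":0.43},{"linear":[0,-5,0],"rotation":[0,0,-6.7],"hand":0.43},{"linear":[0,-4,0],"rotation":[0,0,-6.5],"hand":0.43},{"linear":[0,0,0],"rotation":[0,0,0],"hand":0.43},{"linear":[0,0,0],"rotation":[0,0,0],"hand":0.43}]'

```text
time_s: 12.13
tcp_pos: [417.1, -100.1, 150.3]
eef_rot: [180.0, 0.0, 3.5]
force: [0.2, 0.4, 0.3]
width: 24.1
gripper_force: 0.0
```

```bash
python3 -c "
from tum import *
s=tum()
print(observe()['qpos'].round())
W=cloud(s);hsv=cv2.cvtColor(s['img'],cv2.COLOR_BGR2HSV)
"
```

```text
[ 417.1 -100.1  150.3] [180.    0.    3.5] 24.07483723011272 [0.2 0.4 0.3]
side 928 c [ 462.9 -103.3] ztop 69.6
   z (14, 35) 254 [ 463.5 -103.1]
   z (50, 75) 409 [ 462.5 -103.4]
top 338 c [464.8 -99. ] ztop 72.4
   z (14, 35) 83 [ 459.8 -100.2]
   z (50, 75) 113 [ 462.8 -102.3]
[-30.  16.  45. 125. -16.  45. -61.]
```

move_arm --moves '[{"linear":[-2,-3,0],"rotation":[0,0,0],"hand":0.43},{"linear":[-2,-3.6,-15],"rotation":[0,0,0],"hand":0.43},{"linear":[0,0,-25],"rotation":[0,0,0],"hand":0.43},{"linear":[0,0,-25],"rotation":[0,0,0],"hand":0.43},{"linear":[0,0,-25],"rotation":[0,0,0],"hand":0.43},{"linear":[0,0,-20],"rotation":[0,0,0],"hand":0.43},{"linear":[0,0,-10],"rotation":[0,0,0],"hand":0.43},{"linear":[5,0.3,0],"rotation":[0,0,0],"hand":0.43},{"linear":[4,0.24,0],"rotation":[0,0,0],"hand":0.43},{"linear":[3,0.18,0],"rotation":[0,0,0],"hand":0.43},{"linear":[3,0.18,0],"rotation":[0,0,0],"hand":0.43},{"linear":[3,0.18,0],"rotation":[0,0,0],"hand":0.43},{"linear":[4,0.24,0],"rotation":[0,0,0],"hand":0.43},{"linear":[5,0.3,0],"rotation":[0,0,0],"hand":0.43},{"linear":[5,0.3,0],"rotation":[0,0,0],"hand":0.43},{"linear":[5,0.3,0],"rotation":[0,0,0],"hand":0.43},{"linear":[5,0.3,0],"rotation":[0,0,0],"hand":0.43},{"linear":[5,0.3,0],"rotation":[0,0,0],"hand":0.43},{"linear":[5,0.3,0],"rotation":[0,0,0],"hand":0.43},{"linear":[5,0.3,0],"rotation":[0,0,0],"hand":0.43}]'

```text
time_s: 13.9
tcp_pos: [470.6, -103.8, 30.3]
eef_rot: [180.0, 0.0, 3.3]
force: [-1.2, -0.2, 1.7]
width: 24.4
gripper_force: 0.7
```

move_arm --moves '[{"linear":[5,0.3,0],"rotation":[0,0,0],"hand":0.43},{"linear":[5,0.3,0],"rotation":[0,0,0],"hand":0.43},{"linear":[5,0.3,0],"rotation":[0,0,0],"hand":0.43},{"linear":[4,0.24,0],"rotation":[0,0,0],"hand":0.43},{"linear":[0,0,0],"rotation":[0,0,0],"hand":0.43}]'

```text
time_s: 14.32
tcp_pos: [490.3, -102.6, 30.4]
eef_rot: [180.0, -0.1, 3.3]
force: [0.3, 0.3, -0.2]
width: 24.4
gripper_force: 0.0
```

```bash
python3 -c "
from tum import *
tum()
s=eyes.snapshot('side')
cv2.imwrite('pics/mouth.png',cv2.resize(cv2.convertScaleAbs(s['img'][150:300,230:430],alpha=1.6,beta=15),(800,600),interpolation=2))
"
```

```text
[ 490.3 -102.6   30.4] [ 1.8e+02 -1.0e-01  3.3e+00] 24.41205710400199 [ 0.3  0.3 -0.2]
side 185 c [ 524.2 -100.2] ztop 77.0
   z (14, 35) 104 [ 524.8 -100.1]
   z (50, 75) 35 [ 505.5 -108.1]
top 129 c [ 520.3 -100.9] ztop 73.2
   z (14, 35) 28 [550.6 -75.9]
   z (50, 75) 55 [ 522.9 -100.5]
```

View pics/mouth.png

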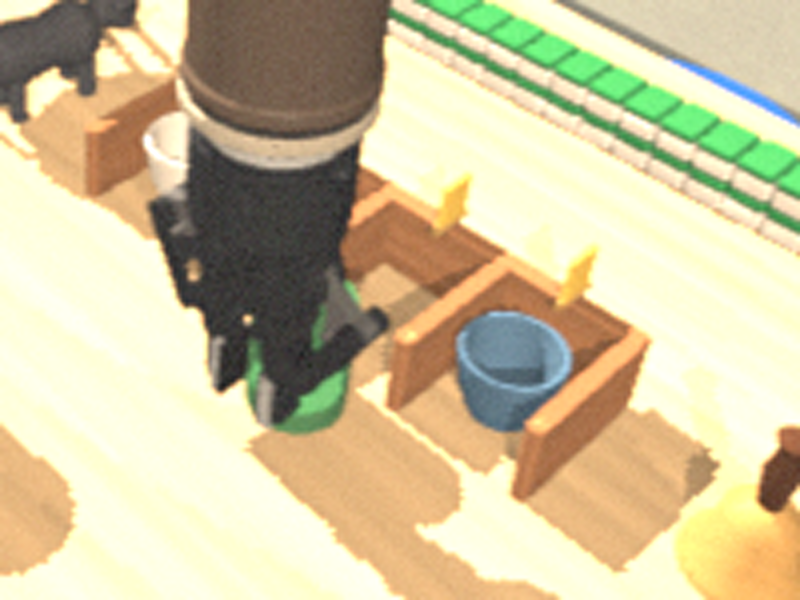

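The tumbler stands upright on the bay line in front of bay c (crop pixel about (300,400), bay mouth to its right). I push on, pausing partway to watch the force.

move_arm --moves '[{"linear":[4,0.3,0],"rotation":[0,0,0],"hand":0.43},{"linear":[5,0.33,0],"rotation":[0,0,0],"hand":0.43},{"linear":[5,0.33,0],"rotation":[0,0,0],"hand":0.43},{"linear":[5,0.33,0],"rotation":[0,0,0],"hand":0.43},{"linear":[5,0.33,0],"rotation":[0,0,0],"hand":0.43},{"linear":[5,0.33,0],"rotation":[0,0,0],"hand":0.43},{"linear":[4,0.3,0],"rotation":[0,0,0],"hand":0.43},{"linear":[2,0.1,0],"rotation":[0,0,0],"hand":0.43}]'

```text
time_s: 15.13
tcp_pos: [524.9, -100.2, 30.3]
eef_rot: [180.0, -0.0, 3.3]
force: [-0.7, -0.1, -0.4]
width: 23.8
gripper_force: 0.4
```

```bash
python3 -c "
from tum import *
tum()
"
```

```text
[ 524.9 -100.2   30.3] [180.   -0.    3.3] 23.811899277198513 [-0.7 -0.1 -0.4]
side 209 c [558.6 -98. ] ztop 74.5
   z (14, 35) 104 [559.  -97.9]
   z (50, 75) 40 [ 540.7 -112.7]
top 94 c [556.  -98.1] ztop 71.5
   z (14, 35) 27 [582.2 -64. ]
   z (50, 75) 43 [557.8 -98.1]
```

move_arm --moves '[{"linear":[4,0.24,0],"rotation":[0,0,0],"hand":0.43},{"linear":[5,0.3,0],"rotation":[0,0,0],"hand":0.43},{"linear":[5,0.3,0],"rotation":[0,0,0],"hand":0.43},{"linear":[5,0.3,0],"rotation":[0,0,0],"hand":0.43},{"linear":[5,0.3,0],"rotation":[0,0,0],"hand":0.43},{"linear":[4,0.24,0],"rotation":[0,0,0],"hand":0.43},{"linear":[3,0.2,0],"rotation":[0,0,0],"hand":0.43},{"linear":[2,0.1,0],"rotation":[0,0,0],"hand":0.43},{"linear":[1,0,0],"rotation":[0,0,0],"hand":0.43},{"linear":[0,0,0],"rotation":[0,0,0],"hand":0.43},{"linear":[-3,-0.2,0],"rotation":[0,0,0],"hand":0.43},{"linear":[-8,-0.5,0],"rotation":[0,0,0],"hand":0.43},{"linear":[-15,-0.9,0],"rotation":[0,0,0],"hand":0.43},{"linear":[-25,-1.5,0],"rotation":[0,0,0],"hand":0.43},{"linear":[-25,-1.5,0],"rotation":[0,0,0],"hand":0.43},{"linear":[-25,-1.5,25],"rotation":[0,0,0],"hand":0.43},{"linear":[-20,0,30],"rotation":[0,0,0],"hand":0.43},{"linear":[-10,0,30],"rotation":[0,0,0],"hand":0.43},{"linear":[0,0,30],"rotation":[0,0,0],"hand":0.43},{"linear":[0,0,30],"rotation":[0,0,0],"hand":0.43}]'

```text
time_s: 16.9
tcp_pos: [424.9, -104.6, 176.2]
eef_rot: [-179.9, 0.1, 3.2]
force: [1.8, 0.5, 0.6]
width: 24.9
gripper_force: 0.0
```

```bash
python3 -c "
from tum import *
tum()
for n in('side','top'):
    s=eyes.snapshot(n);W=cloud(s)
    cv2.imwrite(f'pics/end_{n}.png',cv2.resize(cv2.convertScaleAbs(s['img'][130:310,180:420] if n=='side' else s['img'][100:280,180:420],alpha=1.6,beta=15),(800,600),interpolation=2))
c,s_=np.cos(.0599),np.sin(.0599)
for p in((593,-96),):print('nominal bay',599.5-6*c+39*s_,-56.5-6*s_-39*c)
"
```

```text
[ 424.9 -104.6  176.2] [-1.799e+02  1.000e-01  3.200e+00] 24.863801605756326 [1.8 0.5 0.6]
side 764 c [592.1 -96.6] ztop 69.9
   z (14, 35) 149 [592.8 -96.5]
   z (50, 75) 388 [591.4 -96.5]
top 324 c [592.8 -93. ] ztop 72.2
   z (14, 35) 64 [595.  -92.4]
   z (50, 75) 137 [593.3 -94.6]
nominal bay 595.845464070837 -95.78923983920353
```

View pics/end_top.png

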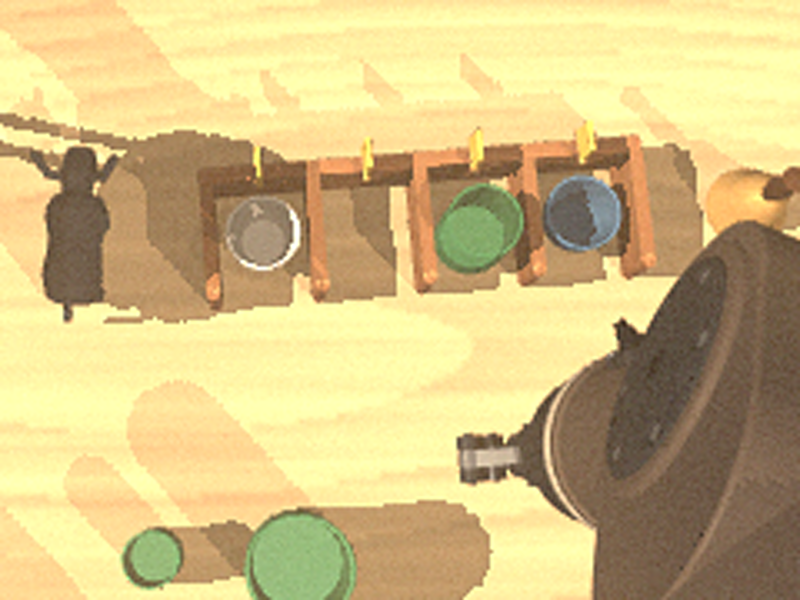

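View pics/end_side.png

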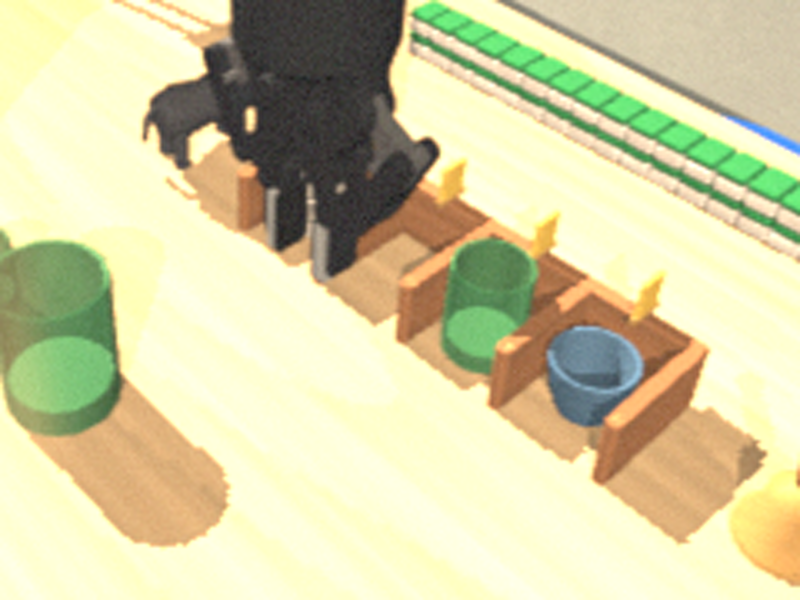

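The tumbler stands upright in bay c (top crop (478,228), side crop (490,305)), about 3 mm from the middle point. The tabs are upright, the bull and cups look unmoved, and the gripper touches nothing. Handing in.

```bash
python3 -c "
from h import *
print(ctrl.close_job())"
```

```text
the job is handed in; nothing more can be done
None
```

I flicked tabs a, b and c in order from the bull's end, left tab d alone, and pushed the tumbler upright into bay c, about 3 mm from the bay's middle point; the job is handed in, but no verdict was returned.

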